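Clamp a gel tray in the casting stand

TASK

Get the gel caster ready for pouring: lay the long gel tray flat on the caster's bed between the two end walls, setting it down gently, and let go of it. Then push the cam lever round its quarter turn until it is fully home against its end stop, so that the rubber of both end walls is squeezed tight on the tray. Feel for the stop and do not force it: never push on the lever harder than about 20 N, and leave everything else on the bench alone.

Things in the scene. Friction and masses are not known exactly. Their poses are not given: they have to be found in the camera images.
- tray: the LONG gel tray, white plastic, open at both ends: 64 mm wide (its x), 100 mm long (its y), 28 mm high; floor 5 mm thick, two side walls 5 mm thick along its length. About 140 g, loose, lies on the bench. Origin: centre of its underside, z up. Can be gripped across its 64 mm width from above. Either end may face either way
- caster: gel caster, grey plastic, fixed to the bench. Base plate 110 mm wide (its x, -55 to 55), 219 mm long (its y, -135 to +84), upper face 22 mm above the bench. An end wall at each end of the bed, 52 mm high above the bench: the fixed one at +y, the moving one at -y, behind it the cam lever. Origin: on the bench under the middle of the bed, z up
- bed: flat bed plate 68 (x) x 84 mm (y) in the caster on which the tray lies, axes as the caster's. Origin: centre of its underside, 22 mm above the bench; its top is 25 mm above the bench
- bed_centre (a point): centre of the bed's top face (25 mm above the bench), where the middle of the tray's underside goes; axes as the caster's. Rubber faces of the end walls at y = +53 and (lever open) -54 mm: 107 mm for the 100 mm tray. Four corner lugs 8 mm higher than the bed, at |y| 25 to 41, leave 69 mm across x for the 64 mm tray; between them the tray's sides are free for fingers
- lever: lever with its cam; origin on the vertical cam axis, the lever runs along its own -y. Open: along the caster's -y; it turns clockwise seen from above by 1.57 rad to a hard end stop, roughly along the caster's -x. Where its two stops lie differs by up to 0.15 rad either way: feel for them. Stays where left. A push 60 mm from the axis takes about 6 N, rising to 12 N as the rubber is squeezed
- lever_grip (a point): point on the centre line of the lever's round black grip, 60 mm from the cam axis, 50 mm above the bench; axes as the lever's. Grip 14 mm in diameter, 34 to 86 mm from the axis (spans 43 to 57 mm above the bench); nearer the axis a flat steel arm 12 mm wide. Below the grip the base plate is 22 mm above the bench
- cam_axis (a point): point on the vertical cam axis at the height of the lever's centre line, 50 mm above the bench; axes as the caster's. Two upright steel stop pins, 8 mm thick and up to 60 mm above the bench, stand 33 mm from the axis, where the lever's arm meets them at its open and its closed end
- far_gasket (a joint): squeeze of the soft rubber on the fixed end wall (m): 0 = free, about 0.0034 with the tray clamped and the lever at its end stop; springy, 10 N per mm
- near_gasket (a joint): squeeze of the soft rubber on the moving end wall (m): 0 = free, about 0.0034 with the tray clamped and the lever at its end stop; springy, 10 N per mm
- short_tray: BYSTANDER: the shorter gel tray of the same make, 64 x 70 x 28 mm, loose; too short for the caster. Origin: centre of its underside, y along its length
- comb: BYSTANDER: black gel comb lying flat, about 36 x 78 x 6 mm, loose. Origin: underside of its spine
- tip_box: BYSTANDER: closed pipette-tip box, 84 x 124 x 67 mm, loose. Origin: centre of its underside
- tube_rack: BYSTANDER: low rack with capped microtubes, 60 x 150 x 42 mm, loose. Origin: centre of its underside
- marker: BYSTANDER: felt marker lying flat, 13 mm thick, 130 mm long along its x, loose. Origin: its middle, on the bench
- jar: BYSTANDER: glass reagent jar with cap, 80 mm in diameter, 120 mm high, loose. Origin: centre of its underside
- tape: BYSTANDER: roll of tape lying flat, 90 mm across, 19 mm high, loose. Origin: centre of its underside
Not all that is in view belongs to the job. Of the things like the caster, leave any that is blue; of the rest the smaller one is meant. What is shaped like the tray but blue or purple is not meant.

How it is judged:
By the outcome, as a careful person would: the job done as asked, in the order asked, and still so for the second after the job is handed in, with the robot touching nothing.
It also fails if it takes over 70 s, if anything falls off the work surface, if the arm or the gripper's body presses on something with over 40 N, if the wrist force passes 120 N, or if a joint passes its speed limit or range.

ROBOT

A 7-joint arm with a two-finger parallel gripper is mounted at the origin on the work surface. World frame = base frame: x ahead of the robot, y to its left, z up, the work surface at z = 0. Lengths are in m, angles in rad, forces in N, time in s.
With the tool pointing down it reaches from about 0.35 to 0.9 m from the base axis. Payload 8.1 kg.
Tool frame: the origin (TCP) lies at the centre of the arm's flange, where the gripper is bolted on; the fingertips stand 178 mm ahead of it and the grasp point (between the pads) lies 159 mm ahead of it; z points along the fingers, y is the line along which they close (so a half turn about z gives the same grasp; the last joint's range is limited). The gripper opens to 92 mm and grips with 3 to 60 N. Pads are 19 mm wide; open, the fingers measure 130 mm over their backs; the gripper's body (75 mm by 190 mm) begins 47 mm behind the grasp point.
Start: joints at [-1.44, 0.434, 0.025, 1.573, -0.012, 1.134, -0.075], TCP at [0.145, 0.608, 0.405] pointing down, gripper open.
Joint ranges: [-2.62, 2.62], [-0.44, 2.09], [-1.27, 1.32], [0.08, 2.57], [-1.32, 4.46], [0.12, 2], [-2.74, 2.74]. Speed limits (rad/s): [2.22, 2.22, 3.01, 3.01, 3.14, 3.14, 3.14].

INTERFACE

Orientations are given as a rotation vector (axis times angle).
In Python, from cell import arm gives the robot as it stands. The module is installed in compiled form; this text tells all that it offers.
- The arm moves only by the shell command python3 -m inch 'ROWS' [FORCE]. ROWS is text: rows parted by semicolons, each of 5 numbers parted by spaces: the shift along the tool's x, y, z in m, then the turn about the tool's z in rad, then the finger opening in m, from 0 to 0.0918. In form: x y z roll fingers; .... A call has 1 to 5 rows; each row is the pose to reach, as a shift and turn from the pose commanded when the call began, along the tool's axes at that moment; what a row does not reach only later rows make up. A row lasts 1/10 s, in which the tool goes at most 50 mm and 8.59 degrees, less where a joint would pass 70% of its speed; a pose out of reach is approached as far as the arm can. A call with a gripper value outside its range is refused whole. The fingers move at their own pace and stop on an object; FORCE is the grip in N (left out, the last holds). Time passes only in rows, so rows that repeat a pose let the fingers close. It gives the time, the measured TCP pose, the force, the opening and the grip force at its end, in the units of the state.
- arm.observe(): the state, without advancing time (a new reading comes with each control period).
- arm.get_image(name): name is "scene" or "top" or "wrist"; returns the picture (480x640x3 uint8, red, green, blue); there is no depth.
- arm.get_calibration(name): a dict with "intrinsics" (3x3 intrinsics, pixels), "pose" (4x4, takes a point from camera to world coordinates). Camera axes: x right, y up, looking along -z (the intrinsics and any distortion apply to the point x, -y, -z); pixel columns grow to the right and rows downward; lengths in m; the calibration is good to about 2 mm. A picture is of the moment at which its call begins: read the wrist's pose just before it. get_calibration takes no time and is no camera call; for the wrist camera it gives the pose at the moment of the call.
- arm.sign_off(): hands the job in; it is judged then, once.
Trained networks look in the newest picture that a camera, given by its name, has taken for a name from the list of things; names that differ only in an ending like _2 or _b are one class to them, and where a whole thing is asked for, a point or a joint stands for the part that bears it (a point fixed in the world has none). Each returns a list of dicts, best first, with "conf" (0 to 1); they miss things now and then, are a little off and sometimes report something else, mostly with a low value. They report only what shows in the picture. A call takes as long as a camera call. They do not tell look-alikes from the thing itself.
- arm.look_for(camera, query): "point" ([row, column] in pixels, amid what is visible of it).
- arm.silhouettes(camera, query): "region" (480x640 bool, what is visible of it) and "point" ([row, column] in pixels, amid what is visible of it).
- arm.place_of(camera, query): "point" ([row, column] in pixels: a listed point, or the origin of a listed thing).
The state is a dict: "clock": time; "joints": joint angles; "dq": joint speeds; "joint_efforts": joint torques, N m; "position": TCP position; "ee_rot": TCP orientation; "force": force on the tool from outside, world axes, zero at the start; "ft_torque": the same for the moment, N m; "width": opening from 0.0 (shut) to 1.0 (fully open); "gripper_force": force on a finger pad.
Only numpy, scipy, OpenCV 4.12 (cv2) and the standard library are available. Lean on these libraries where they do the work, as an engineer would, in place of code of your own. Each camera call takes 0.05 s, during which the arm holds its last target. There are 200 camera calls.

## Working session

There is one attempt and no reset: what is moved stays moved. The work goes in short steps, Python scripts to look and compute and a shell command to move; the robot and the scene stay as the last step left them, time stands still between calls to the robot, and variables do not carry over. Pictures are saved under pics/ and viewed, at most 10 in all, crops included, and the job is handed in when it is done.

```bash
mkdir -p pics
cat > h.py <<'E'
import numpy as np, cv2
from cell import arm
from scipy.spatial.transform import Rotation as R
def world(cal,pt,z):
    K=np.array(cal["intrinsics"]);T=np.array(cal["pose"])
    r,c=pt; d=np.linalg.inv(K)@[c,r,1]; d=T[:3,:3]@[d[0],-d[1],-d[2]]; o=T[:3,3]
    return o+d*(z-o[2])/d[2]
def proj(cal,p):
    K=np.array(cal["intrinsics"]);T=np.array(cal["pose"])
    q=T[:3,:3].T@(np.array(p)-T[:3,3]); u=K@[q[0],-q[1],-q[2]]; return u[:2]/u[2]
def save(n,im): cv2.imwrite(f"pics/{n}.png",im[:,:,::-1])
E
python3 - <<'E'
from h import *
s=arm.observe(); print({k:np.round(v,3) for k,v in s.items()})
for n in ["top"]:
    im=arm.get_image(n); save(n,im); c=arm.get_calibration(n); print(c.keys(),np.round(c["pose"],3).tolist(),np.round(c["intrinsics"],1).tolist())
    for q,z in [("tray",0.028),("short_tray",.028),("caster",0),("bed_centre",.025),("lever_grip",.05),("cam_axis",.05)]:
        for d in arm.place_of(n,q): print(q,np.round(d["point"]),round(d["conf"],2),world(c,d["point"],0 if "tray" in q else z).round(3))
im=arm.get_image("scene"); save("scene",im)
E
```

```text
{'clock': np.float64(0.0), 'joints': array([-1.44 ,  0.435,  0.025,  1.574, -0.012,  1.134, -0.075]), 'dq': array([ 0.   , -0.001,  0.   , -0.   , -0.002, -0.001,  0.   ]), 'joint_efforts': array([ 0.0000e+00, -6.6784e+01,  9.8500e-01, -3.1446e+01, -6.1000e-02,
        4.3000e-02,  0.0000e+00]), 'position': array([0.145, 0.608, 0.404]), 'ee_rot': array([ 3.67e-01,  3.12e+00, -2.00e-03]), 'force': array([ 0.463, -0.887, -0.298]), 'ft_torque': array([ 0.004, -0.035,  0.01 ]), 'gripper_force': np.float64(0.0), 'width': np.float64(0.998)}
dict_keys(['intrinsics', 'pose']) [[0.02, 0.986, -0.165, 0.278], [-0.999, 0.024, 0.021, -0.037], [0.024, 0.165, 0.986, 1.438], [0.0, 0.0, 0.0, 1.0]] [[599.7, 0.0, 318.9], [0.0, 599.7, 238.9], [0.0, 0.0, 1.0]]
tray [193. 191.] 0.9 [0.625 0.249 0.   ]
tray [280. 333.] 0.72 [ 0.419 -0.103  0.   ]
tray [195. 254.] 0.62 [0.625 0.095 0.   ]
tray [193. 436.] 0.22 [ 0.643 -0.356  0.   ]
short_tray [253. 208.] 0.69 [0.478 0.2   0.   ]
caster [303. 512.] 0.97 [ 0.375 -0.535  0.   ]
caster [214. 328.] 0.7 [ 0.583 -0.088  0.   ]
caster [365. 157.] 0.61 [0.211 0.306 0.   ]
caster [214. 326.] 0.61 [ 0.581 -0.083  0.   ]
bed_centre [303. 514.] 0.91 [ 0.374 -0.531  0.025]
bed_centre [210. 324.] 0.82 [ 0.587 -0.076  0.025]
bed_centre [368. 158.] 0.64 [0.206 0.295 0.025]
lever_grip [213. 391.] 0.88 [ 0.577 -0.235  0.05 ]
cam_axis [207. 367.] 0.89 [ 0.59  -0.178  0.05 ]
cam_axis [303. 574.] 0.85 [ 0.375 -0.664  0.05 ]
cam_axis [377. 196.] 0.7 [0.189 0.203 0.05 ]
```

View pics/top.png

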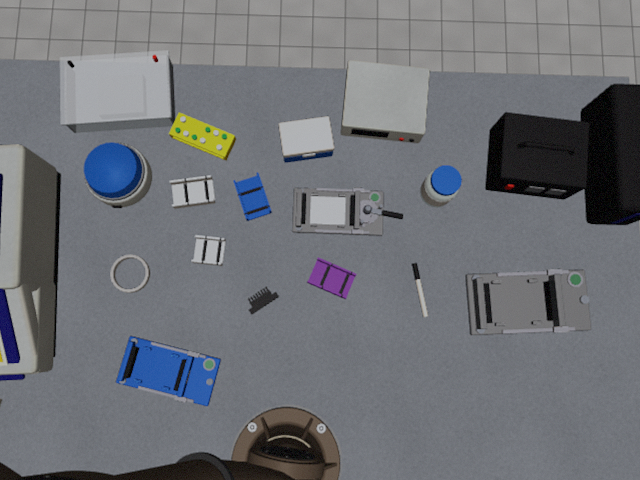

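View pics/scene.png

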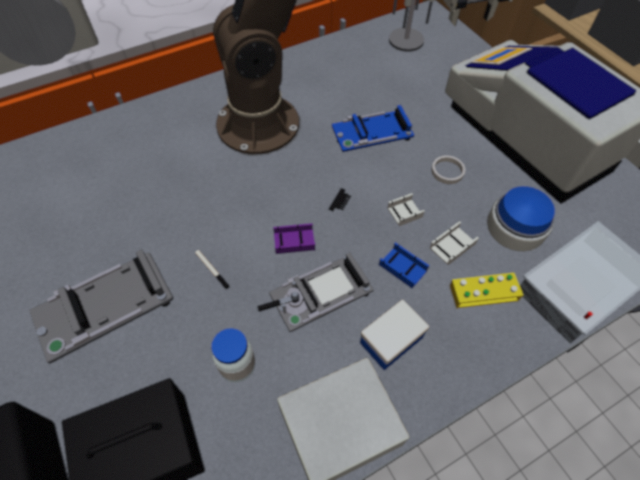

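The top view shows these candidates (row, column):
- **Trays:** white long at (192,192), white short at (250,208), blue at (197,253) and purple at (278,332). The long white one at (192,192) is meant.
- **Casters:** large grey at (303,525), blue at (370,170) and small grey with a lever at (212,335). The small grey one is meant, since it isn't blue and is the smaller of the rest.

I'll confirm both in one enlarged crop.

Run:
```python
from h import *
im=arm.get_image("top"); c=arm.get_calibration("top")
save("crop",cv2.resize(im[150:290,150:420],None,fx=2.9,fy=2.9,interpolation=cv2.INTER_CUBIC))
for q,z in [("tray",.014),("short_tray",.014),("caster",.022),("lever",.05)]:
    for d in arm.silhouettes("top",q):
        rc=np.argwhere(d["region"]); 
        w=np.array([world(c,p,z)[:2] for p in rc],dtype=np.float32)
        print(q,np.round(d["point"]),round(d["conf"],2),"size",np.round(cv2.minAreaRect(w)[1],3),"ctr",np.round(cv2.minAreaRect(w)[0],3),"ang",round(cv2.minAreaRect(w)[2],1))
s=arm.observe(); print(R.from_rotvec(s["ee_rot"]).as_matrix().round(3))
T=np.array(arm.get_calibration("wrist")["pose"]); M=R.from_rotvec(s["ee_rot"]).as_matrix()
print("cam in tool",(M.T@(T[:3,3]-s["position"])).round(3),(M.T@T[:3,:3]).round(2).tolist())
```

```text
tray [277. 334.] 0.86 size [0.102 0.067] ctr [ 0.425 -0.098] ang 68.4
tray [192. 189.] 0.68 size [0.071 0.102] ctr [0.627 0.244] ang 9.3
tray [196. 251.] 0.56 size [0.106 0.067] ctr [0.618 0.099] ang 19.9
short_tray [248. 211.] 0.77 size [0.075 0.067] ctr [0.484 0.196] ang 86.1
caster [210. 348.] 0.85 size [0.218 0.115] ctr [ 0.588 -0.11 ] ang 89.2
caster [304. 528.] 0.82 size [0.148 0.29 ] ctr [ 0.379 -0.564] ang 3.4
caster [368. 167.] 0.63 size [0.221 0.114] ctr [0.202 0.275] ang 75.9
lever [213. 371.] 0.76 size [0.041 0.102] ctr [ 0.578 -0.211] ang 1.5
[[-0.973  0.232  0.   ]
 [ 0.232  0.973  0.   ]
 [ 0.     0.    -1.   ]]
cam in tool [0.077 0.    0.021] [[-0.0, 0.96, 0.29], [1.0, 0.0, 0.0], [0.0, 0.29, -0.96]]
```

View pics/crop.png

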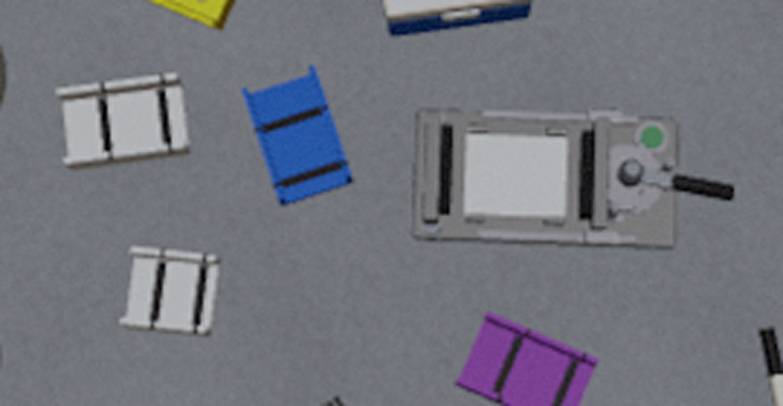

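The crop confirms both. The long white tray is at crop (115,122), and the small grey caster with its lever open is at crop (175,545). Next I'll move above the tray.

```bash
A='-0.184 -0.081 0 0 0.0918'
python3 -m inch '-0.18 -0.08 0 0 0.0918; -0.18 -0.08 0 0 0.0918; -0.18 -0.08 0 0 0.0918; -0.18 -0.08 0 0 0.0918; -0.18 -0.08 0 0 0.0918' && python3 -m inch '-0.18 -0.08 0 0 0.0918; -0.18 -0.08 0 0 0.0918; -0.18 -0.08 0 0 0.0918; -0.18 -0.08 0 0 0.0918; -0.18 -0.08 0 0 0.0918' && python3 -m inch '-0.193 -0.082 0 0.7 0.0918; -0.193 -0.082 0 0.7 0.0918; -0.193 -0.082 0 0.7 0.0918; -0.193 -0.082 0 0.7 0.0918; -0.193 -0.082 0 0.7 0.0918' && python3 -m inch '0 0 0.07 0.5 0.0918; 0 0 0.07 0.5 0.0918; 0 0 0.07 0.5 0.0918; 0 0 0.07 0.5 0.0918; 0 0 0.07 0.5 0.0918'
cat > look.py <<'E'
import sys
from h import *
def tool(d):
    s=arm.observe(); M=R.from_rotvec(s["ee_rot"]).as_matrix(); return M.T@np.array(d)
s=arm.observe(); M=R.from_rotvec(s["ee_rot"]).as_matrix(); print("pos",s["position"].round(4),"tooly ang",np.degrees(np.arctan2(M[1,1],M[0,1])).round(2),"tilt",M[:,2].round(4),"F",np.round(s["force"],1))
c=arm.get_calibration("wrist"); im=arm.get_image("wrist"); save(sys.argv[1],im)
for a in sys.argv[2:]:
    q,zo,zs=a.split(":"); 
    for d in arm.place_of("wrist",q): print("place",q,np.round(d["point"]),round(d["conf"],2),world(c,d["point"],float(zo)).round(4))
    if float(zs)<0: continue
    for d in arm.silhouettes("wrist",q):
        rc=np.argwhere(d["region"]); w=np.array([world(c,p,float(zs))[:2] for p in rc],dtype=np.float32); b=cv2.boxPoints(cv2.minAreaRect(w))
        e=[b[1]-b[0],b[2]-b[1]]; l=max(e,key=np.linalg.norm)
        print("sil",q,np.round(d["point"]),round(d["conf"],2),"ctr",b.mean(0).round(4),"size",np.linalg.norm(e,axis=1).round(4),"long ang",np.degrees(np.arctan2(l[1],l[0])).round(2)%180)
E
python3 look.py w1 tray:0:0.028
```

```text
clock: 1.15
position: [0.308, 0.4835, 0.4052]
ee_rot: [0.383, 3.114, -0.002]
force: [0.3, 0.8, 0.2]
width: 1.005
gripper_force: 0.0
clock: 1.65
position: [0.4636, 0.3631, 0.405]
ee_rot: [0.383, 3.114, -0.003]
force: [0.2, 0.1, -0.2]
width: 0.997
gripper_force: 0.0
clock: 2.15
position: [0.6306, 0.2389, 0.4047]
ee_rot: [1.431, 2.792, -0.003]
force: [-0.2, -1.3, 0.2]
width: 0.998
gripper_force: 0.0
clock: 2.65
position: [0.6264, 0.2452, 0.3344]
ee_rot: [-2.064, -2.368, 0.001]
force: [-0.5, 0.6, 0.2]
width: 1.005
gripper_force: 0.0
pos [0.6264 0.2452 0.3344] tooly ang 7.84 tilt [-4.e-04 -3.e-04 -1.e+00] F [-0.5  0.6  0.2]
place tray [216. 316.] 0.73 [0.6261 0.2451 0.    ]
place tray [364. 285.] 0.55 [0.6166 0.0935 0.    ]
sil tray [380. 286.] 0.84 ctr [0.62   0.0949] size [0.0483 0.1085] long ang 7.81
sil tray [215. 316.] 0.57 ctr [0.6263 0.2454] size [0.1017 0.0635] long ang 99.54
```

View pics/w1.png

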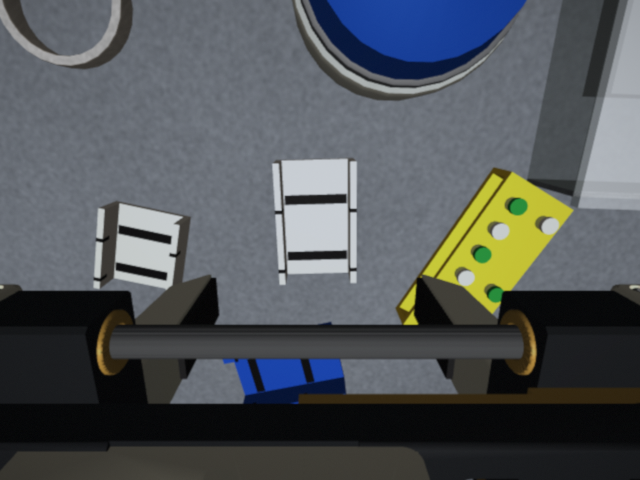

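The wrist picture shows the long white tray at (216,316), centred under the TCP to within 1 mm and turned by about 1.6°. The yellow rack at right stays clear of the fingers. Next I'll descend, grip and lift.

```bash
python3 -m inch '0 0 0.04 -0.028 0.0918; 0 0 0.08 -0.028 0.0918; 0 0 0.12 -0.028 0.0918; 0 0 0.14 -0.028 0.0918; 0 0 0.15 -0.028 0.0918' && python3 -m inch '0 0 0 0 0.0918; 0 0 0 0 0.055; 0 0 0 0 0.055; 0 0 0 0 0.055; 0 0 0 0 0.055' 15 && python3 -m inch '0 0 0 0 0.055; 0 0 -0.02 0 0.055; 0 0 -0.06 0 0.055; 0 0 -0.1 0 0.055; 0 0 -0.12 0 0.055'; python3 look.py w2 tray:0.12:-1
python3 - <<'E'
from h import *
arm.get_image("top"); c=arm.get_calibration("top")
for q,z in [("bed_centre",.025),("cam_axis",.05),("lever_grip",.05)]:
    for d in arm.place_of("top",q)[:3]: print(q,round(d["conf"],2),world(c,d["point"],z).round(3))
for d in arm.silhouettes("top","bed"):
    rc=np.argwhere(d["region"]); w=np.array([world(c,p,.025)[:2] for p in rc],dtype=np.float32); print("bed",d["conf"],cv2.minAreaRect(w))
E
```

```text
clock: 3.3
position: [0.6259, 0.2443, 0.1826]
ee_rot: [-2.029, -2.397, 0.004]
force: [0.3, 0.2, 0.4]
width: 1.002
gripper_force: 0.0
clock: 3.8
position: [0.6269, 0.2446, 0.1857]
ee_rot: [2.03, 2.397, 0.002]
force: [-2.6, -0.4, 1.1]
width: 0.704
gripper_force: 1.0
clock: 4.3
position: [0.6274, 0.2444, 0.3083]
ee_rot: [2.03, 2.395, 0.006]
force: [0.5, 0.5, -1.9]
width: 0.695
gripper_force: 15.0
pos [0.6274 0.2444 0.3083] tooly ang 9.44 tilt [ 0.0037  0.0015 -1.    ] F [ 0.5  0.5 -1.9]
place tray [291. 315.] 0.82 [0.6282 0.2427 0.12  ]
place tray [378. 279.] 0.61 [0.6173 0.1895 0.12  ]
bed_centre 0.98 [ 0.593 -0.076  0.025]
bed_centre 0.91 [ 0.368 -0.532  0.025]
cam_axis 0.64 [ 0.379 -0.66   0.05 ]
lever_grip 0.77 [ 0.584 -0.243  0.05 ]
bed 0.74 ((0.5869152545928955, -0.08544232696294785), (0.0826546773314476, 0.06766602396965027), 88.20652770996094)
```

```bash
python3 -m inch '-0.04 -0.01 0 0 0.055; -0.08 -0.02 0 0 0.055; -0.12 -0.03 0 0 0.055; -0.16 -0.04 0 0 0.055; -0.2 -0.05 0 0 0.055' && python3 -m inch '-0.05 -0.012 -0.02 0 0.055; -0.1 -0.025 -0.02 0 0.055; -0.15 -0.038 -0.02 0 0.055; -0.2 -0.05 -0.02 0 0.055; -0.232 -0.059 -0.02 0 0.055' && python3 -m inch '0 0 0 0.12 0.055; 0 0 0 0.18 0.055; 0 0 0 0.18 0.055; 0 0 0 0.18 0.055'; python3 look.py w3 bed_centre:0.025:-1 bed:0.022:0.025 caster:0:0.022 cam_axis:0.05:-1 lever_grip:0.05:-1 tray:0.14:-1
```

```text
clock: 5.15
position: [0.6095, 0.0374, 0.3035]
ee_rot: [-2.03, -2.396, 0.003]
force: [0.5, -0.4, -1.0]
width: 0.698
gripper_force: 15.0
clock: 5.65
position: [0.5891, -0.2024, 0.3236]
ee_rot: [-2.032, -2.395, 0.002]
force: [1.2, 0.1, -0.9]
width: 0.698
gripper_force: 15.0
clock: 6.05
position: [0.59, -0.1992, 0.3238]
ee_rot: [-2.235, -2.206, 0.002]
force: [1.2, 1.2, -1.6]
width: 0.694
gripper_force: 15.0
pos [ 0.59   -0.1992  0.3238] tooly ang -0.72 tilt [-1.6e-03  2.0e-04 -1.0e+00] F [ 1.2  1.2 -1.6]
place bed [ 70. 310.] 0.66 [ 0.5867 -0.0869  0.022 ]
sil bed [ 61. 308.] 0.71 ctr [ 0.5864 -0.0858] size [0.0684 0.0821] long ang 89.2
sil caster [130. 310.] 0.64 ctr [ 0.586  -0.1081] size [0.1174 0.1284] long ang 89.2
place cam_axis [201. 306.] 0.29 [ 0.5832 -0.1736  0.05  ]
place tray [289. 316.] 0.89 [ 0.59  -0.198  0.14 ]
place tray [91. 98.] 0.81 [ 0.5018 -0.1084  0.14  ]
```

View pics/w3.png

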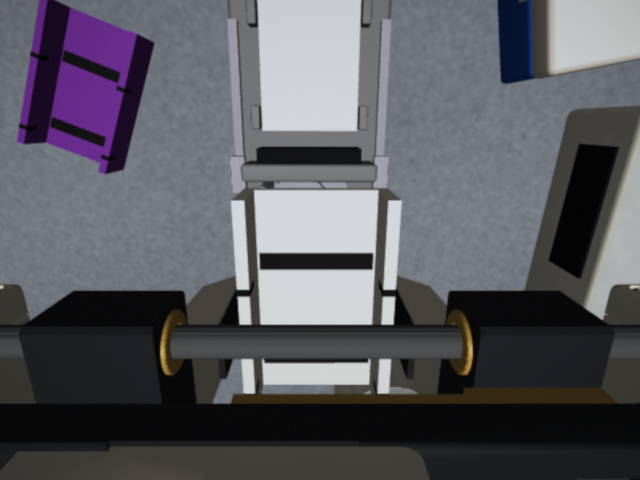

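The wrist picture shows the held tray at about (289,316). The bed is ahead of it, centred near (65,310), with its far end cut off at the top edge. I'll step 45 mm forward to see the whole bed.

```bash
python3 -m inch '0.02 0 0 0 0.055; 0.045 0 0 0 0.055; 0.045 0 0 0 0.055; 0.045 0 0 0 0.055'; python3 look.py w4 bed_centre:0.025:-1 bed:0.022:0.025 tray:0.14:-1
python3 - <<'E'
import cv2; im=cv2.imread('pics/w4.png'); cv2.imwrite('pics/w4c.png',cv2.resize(im[0:300,200:430],None,fx=2,fy=2,interpolation=cv2.INTER_CUBIC))
E
```

```text
clock: 6.9
position: [0.5909, -0.154, 0.3248]
ee_rot: [2.236, 2.206, 0.0]
force: [-0.9, 0.7, -1.6]
width: 0.695
gripper_force: 15.0
pos [ 0.5909 -0.154   0.3248] tooly ang -0.77 tilt [ 2.e-04  1.e-04 -1.e+00] F [-0.9  0.7 -1.6]
place bed [135. 306.] 0.86 [ 0.5844 -0.0855  0.022 ]
sil bed [132. 306.] 0.74 ctr [ 0.5868 -0.0836] size [0.0681 0.0806] long ang 88.73
sil bed [ 60. 309.] 0.3 ctr [ 0.5866 -0.0653] size [0.1105 0.1254] long ang 89.5
place tray [150. 108.] 0.91 [ 0.5024 -0.0866  0.14  ]
place tray [288. 315.] 0.59 [ 0.5905 -0.1525  0.14  ]
```

View pics/w4c.png

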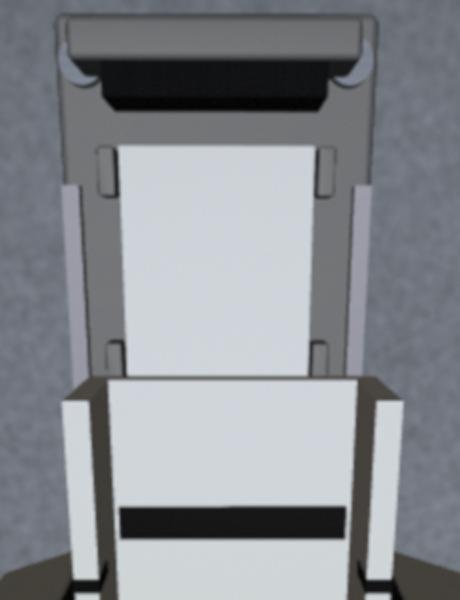

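Run:
```python
from h import *
c=arm.get_calibration("wrist"); s=arm.observe(); print(s["position"].round(4))
f=lambda cx,cy,z:world(c,(cy/2,200+cx/2),z).round(4)
print("bed far L,R (y=+42)",f(118,145,.025),f(314,145,.025))
print("bed L,R mid",f(121,260,.025),f(312,260,.025), "near",f(124,376,.025),f(310,376,.025))
print("far lug far end",f(106,148,.033),f(327,148,.033),"near lug +end(-25)",f(115,341,.033),f(320,341,.033))
print("far rubber bottom edge",f(115,110,.027),f(320,110,.027))
zb=s["position"][2]-.184
print("tray wall front top outer",f(62,401,zb+.028),f(403,401,zb+.028),"floor front",f(107,378,zb+.005),f(357,378,zb+.005))
```

```text
[ 0.5906 -0.1556  0.3248]
bed far L,R (y=+42) [ 0.5533 -0.0445  0.025 ] [ 0.6211 -0.0457  0.025 ]
bed L,R mid [ 0.5521 -0.0828  0.025 ] [ 0.6209 -0.084   0.025 ] near [ 0.5507 -0.1249  0.025 ] [ 0.6207 -0.1261  0.025 ]
far lug far end [ 0.5503 -0.0463  0.033 ] [ 0.6246 -0.0476  0.033 ] near lug +end(-25) [ 0.5493 -0.1108  0.033 ] [ 0.6233 -0.112   0.033 ]
far rubber bottom edge [ 0.5532 -0.0338  0.027 ] [ 0.6227 -0.035   0.027 ]
tray wall front top outer [ 0.5603 -0.1053  0.1688] [ 0.6231 -0.1064  0.1688] floor front [ 0.5649 -0.1051  0.1458] [ 0.6184 -0.106   0.1458]
```

```bash
python3 -m inch '0.03 -0.003 0 0.004 0.055; 0.068 -0.006 0 0.004 0.055; 0.068 -0.006 0.04 0.004 0.055; 0.068 -0.006 0.078 0.004 0.055; 0.068 -0.006 0.082 0.004 0.055' && python3 -m inch '0 0 0 0 0.055; 0 0 0 0 0.055;0 0 0 0 0.055'; python3 look.py w5 tray:0.057:-1
python3 - <<'E'
import cv2; im=cv2.imread('pics/w5.png'); cv2.imwrite('pics/w5c.png',cv2.resize(im[90:390,180:480],None,fx=2,fy=2,interpolation=cv2.INTER_CUBIC))
E
```

```text
clock: 7.65
position: [0.584, -0.0861, 0.239]
ee_rot: [-2.239, -2.197, 0.007]
force: [-0.7, 0.8, -2.1]
width: 0.698
gripper_force: 15.0
clock: 7.95
position: [0.5866, -0.0872, 0.2446]
ee_rot: [2.242, 2.198, 0.003]
force: [-0.3, 0.2, -2.1]
width: 0.695
gripper_force: 15.0
pos [ 0.5866 -0.0872  0.2446] tooly ang -1.14 tilt [ 3.1e-03 -2.0e-04 -1.0e+00] F [-0.3  0.2 -2.1]
place tray [268.  65.] 0.78 [ 0.4672 -0.0739  0.057 ]
place tray [291. 314.] 0.62 [ 0.5864 -0.089   0.057 ]
```

View pics/w5c.png

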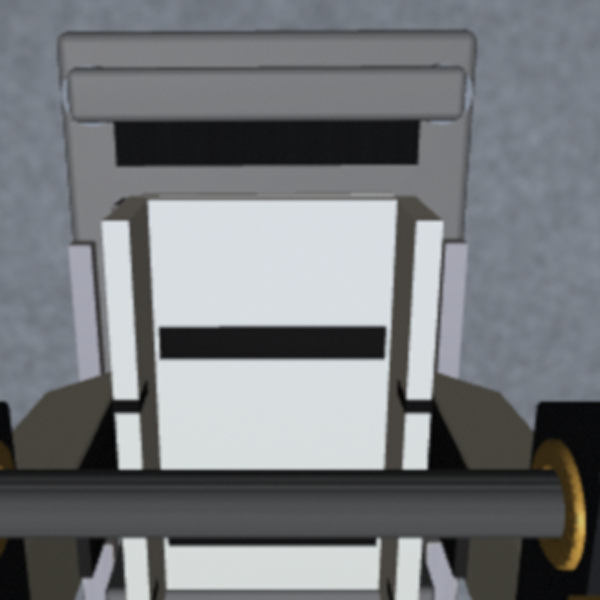

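Run:
```python
from h import *
c=arm.get_calibration("wrist"); s=arm.observe(); p=s["position"]; print(p.round(4))
f=lambda cx,cy,z:world(c,(90+cy/2,180+cx/2),z).round(4)
zb=p[2]-.184
print("wall top",f(69,110,.052),f(465,108,.052),"rubber bottom",f(116,165,.027),f(419,164,.027),"plate far",f(75,240,.022),f(463,240,.022))
print("front rubber/wall",f(116,122,.052),f(419,121,.052))
print("tray front top",f(103,220,zb+.028),f(442,220,zb+.028),"floor",f(149,199,zb+.005),f(397,199,zb+.005))
```

```text
[ 0.5863 -0.0868  0.2442]
wall top [ 0.5429 -0.0182  0.052 ] [ 0.6315 -0.0196  0.052 ] rubber bottom [ 0.5472 -0.0337  0.027 ] [ 0.6265 -0.0351  0.027 ] plate far [ 0.5332 -0.0547  0.022 ] [ 0.6405 -0.0569  0.022 ]
front rubber/wall [ 0.5532 -0.0211  0.052 ] [ 0.6213 -0.0222  0.052 ]
tray front top [ 0.5567 -0.0362  0.0882] [ 0.6192 -0.0375  0.0882] floor [ 0.5616 -0.0364  0.0652] [ 0.6146 -0.0375  0.0652]
```

```bash
python3 -m inch '0 -0.001 0 0 0.055; 0 -0.001 0.01 0 0.055; 0 -0.001 0.018 0 0.055; 0 -0.001 0.025 0 0.055; 0 -0.001 0.025 0 0.055' && python3 -m inch '0 0 0.002 0 0.055; 0 0 0.004 0 0.055; 0 0 0.004 0 0.055' && python3 -m inch '0 0 0.001 0 0.055; 0 0 0.002 0 0.055; 0 0 0.002 0 0.055'
```

```text
clock: 8.55
position: [0.5844, -0.0864, 0.2162]
ee_rot: [-2.241, -2.199, 0.002]
force: [0.2, 0.2, -1.4]
width: 0.696
gripper_force: 15.0
clock: 8.85
position: [0.5847, -0.0865, 0.2136]
ee_rot: [-2.242, -2.2, 0.0]
force: [-1.4, 0.6, 0.2]
width: 0.695
gripper_force: 15.0
clock: 9.15
position: [0.5848, -0.0865, 0.2117]
ee_rot: [-2.243, -2.2, -0.0]
force: [-0.4, -0.0, -0.6]
width: 0.694
gripper_force: 15.0
```

```bash
python3 -m inch '0 0 0.001 0 0.055; 0 0 0.001 0 0.055; 0 0 0.001 0 0.055' && python3 -m inch '0 0 0.001 0 0.055; 0 0 0.001 0 0.055; 0 0 0.001 0 0.055'; python3 -c "
from h import *
print([arm.observe()['force'].round(1) for _ in range(2)])"
```

```text
clock: 9.45
position: [0.5848, -0.0865, 0.2107]
ee_rot: [-2.243, -2.2, -0.0]
force: [-0.1, 1.1, -0.8]
width: 0.696
gripper_force: 15.0
clock: 9.75
position: [0.5848, -0.0866, 0.2105]
ee_rot: [-2.243, -2.2, -0.001]
force: [-3.3, 1.1, 9.6]
width: 0.696
gripper_force: 15.0
[array([-3.3,  1.1,  9.6]), array([-3.3,  1.1,  9.6])]
```

```bash
python3 -m inch '0 0 0 0 0.066; 0 0 0 0 0.07; 0 0 0 0 0.08; 0 0 0 0 0.08; 0 0 0 0 0.08' && python3 -m inch '0 0 -0.02 0 0.08; 0 0 -0.06 0 0.08; 0 0 -0.11 0 0.08; 0 0 -0.11 0 0.08' && python3 -m inch '-0.04 0 0 0 0.08; -0.065 0 0 0 0.08; -0.065 0 0 0 0.08; -0.065 0 0 0 0.08'; python3 look.py w6 tray:0.025:0.05 lever_grip:0.05:-1 cam_axis:0.05:-1
python3 - <<'E'
from h import *
arm.get_image("top"); c=arm.get_calibration("top")
for q in ["lever_grip","cam_axis"]:
    for d in arm.place_of("top",q)[:3]: print(q,round(d["conf"],2),world(c,d["point"],.05).round(3))
E
```

```text
clock: 10.25
position: [0.5848, -0.0865, 0.2096]
ee_rot: [-2.242, -2.2, 0.0]
force: [0.4, -0.4, -0.1]
width: 0.869
gripper_force: 0.0
clock: 10.65
position: [0.5867, -0.0876, 0.3259]
ee_rot: [2.238, 2.194, 0.01]
force: [0.2, 0.0, 0.1]
width: 0.873
gripper_force: 0.0
clock: 11.05
position: [0.5833, -0.1519, 0.3195]
ee_rot: [-2.244, -2.198, 0.0]
force: [0.1, 0.3, -0.6]
width: 0.874
gripper_force: 0.0
pos [ 0.5833 -0.1519  0.3195] tooly ang -1.18 tilt [-3.e-04  3.e-04 -1.e+00] F [ 0.1  0.3 -0.6]
place tray [143. 313.] 0.97 [ 0.5829 -0.0882  0.025 ]
place tray [154. 114.] 0.6 [ 0.4389 -0.0933  0.025 ]
sil tray [152. 104.] 0.93 ctr [ 0.4423 -0.0962] size [0.0683 0.0944] long ang 67.98
sil tray [136. 315.] 0.68 ctr [ 0.5849 -0.0875] size [0.0656 0.1007] long ang 89.16
lever_grip 0.63 [ 0.57  -0.238  0.05 ]
cam_axis 0.69 [0.189 0.203 0.05 ]
cam_axis 0.66 [ 0.374 -0.663  0.05 ]
```

View pics/w6.png

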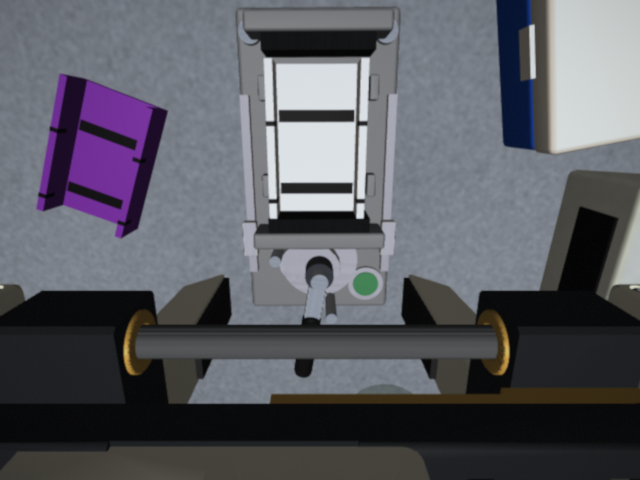

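The tray lies flat between the lugs at (136,315), with gaps at both ends. The lever runs from the cam knob at (272,319) to its tip at (372,303). The stop pins show at (262,275) and (308,331).

Run:
```python
from h import *
c=arm.get_calibration("wrist"); s=arm.observe(); print(s["position"].round(4),s["joints"].round(3))
f=lambda r,cc,z:world(c,(r,cc),z).round(4)
print("knob .05/.07",f(272,319,.05),f(272,319,.07)); print("grip start",f(320,312,.05),"tip",f(374,303,.05)); print("pins",f(262,275,.06),f(308,331,.06))
o=np.array([.585,-.0872]);
print("plate near edge",f(305,318,.022))
ct=arm.get_calibration("top"); arm.get_image("top")
for d in arm.place_of("top","jar"): print("jar",d["conf"],world(ct,d["point"],0).round(3))
for d in arm.silhouettes("top","lever"):
    rc=np.argwhere(d["region"]); w=np.array([world(ct,p,.05)[:2] for p in rc]); print(d["conf"],w[w[:,1].argmin()].round(3),w[w[:,1].argmax()].round(3))
```

```text
[ 0.5837 -0.1509  0.3197] [-0.193  0.514  0.521  1.762 -0.306  0.947  0.435]
knob .05/.07 [ 0.5855 -0.1764  0.05  ] [ 0.5855 -0.1681  0.07  ]
grip start [ 0.5796 -0.2149  0.05  ] tip [ 0.5715 -0.2622  0.05  ]
pins [ 0.5555 -0.1643  0.06  ] [ 0.5935 -0.1999  0.06  ]
plate near edge [ 0.5842 -0.2171  0.022 ]
jar 0.66 [ 0.648 -0.353  0.   ]
jar 0.63 [ 0.398 -0.309  0.   ]
0.62 [ 0.555 -0.217] [ 0.608 -0.002]
0.4 [ 0.576 -0.257] [ 0.582 -0.214]
0.22 [0.489 0.155] [0.457 0.23 ]
```

```bash
python3 -m inch '-0.04 0.012 0 0.07 0; -0.09 0.0275 0 0.145 0; -0.09 0.0275 0 0.145 0; -0.09 0.0275 0 0.145 0; -0.09 0.0275 0 0.145 0' 20 && python3 -m inch '0 0 0.03 0 0; 0 0 0.06 0 0; 0 0 0.06 0 0; 0 0 0.06 0 0'; python3 look.py w7 lever_grip:0.05:-1
```

```text
clock: 12.1
position: [0.6093, -0.2411, 0.3194]
ee_rot: [-2.394, -2.032, -0.0]
force: [0.3, 0.4, -0.6]
width: 0.485
gripper_force: 0.0
clock: 12.5
position: [0.6095, -0.2409, 0.26]
ee_rot: [-2.394, -2.033, 0.0]
force: [0.1, -0.6, 0.0]
width: 0.14
gripper_force: 0.0
pos [ 0.6095 -0.2409  0.26  ] tooly ang -9.32 tilt [-8.e-04  8.e-04 -1.e+00] F [ 0.1 -0.6  0. ]
place lever_grip [275. 252.] 0.66 [ 0.5743 -0.2375  0.05  ]
```

View pics/w7.png

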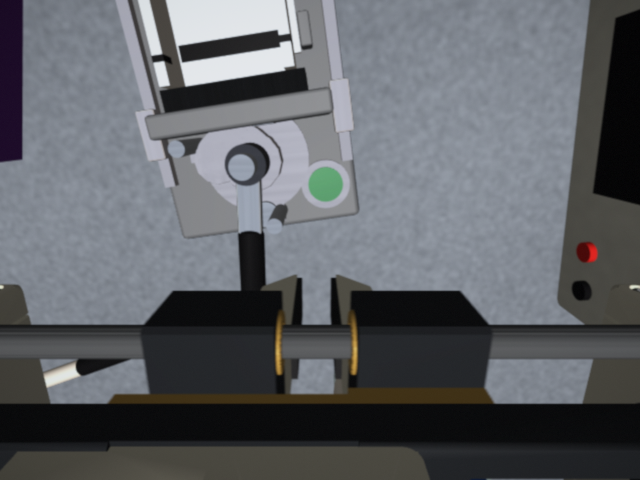

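The picture shows the lever upright at column 252, from the knob at (163,243) down to the grip at (275,252). The fingers are just to its right and nearly shut. Next I'll descend and feel for contact.

```bash
python3 -m inch '0 0 0 0 0; 0 0 0 0 0; 0 0 0.025 0 0; 0 0 0.046 0 0; 0 0 0.046 0 0' && python3 -m inch '0 0 0 0 0; 0 -0.003 0 0 0; 0 -0.003 0 0 0' && python3 -m inch '0 -0.002 0 0 0; 0 -0.004 0 0 0; 0 -0.004 0 0 0'  && python3 -m inch '0 -0.001 0 0 0; 0 -0.002 0 0 0; 0 -0.002 0 0 0'
```

```text
clock: 13.1
position: [0.6085, -0.2413, 0.2117]
ee_rot: [-2.393, -2.03, 0.003]
force: [1.0, 0.4, -0.1]
width: 0.007
gripper_force: 0.0
clock: 13.4
position: [0.6064, -0.2418, 0.215]
ee_rot: [2.395, 2.031, 0.001]
force: [-0.9, 0.4, 0.4]
width: 0.011
gripper_force: 0.0
clock: 13.7
position: [0.6021, -0.2409, 0.214]
ee_rot: [-2.396, -2.032, -0.0]
force: [-0.1, 0.5, -0.4]
width: 0.007
gripper_force: 0.0
clock: 14.0
position: [0.6003, -0.2405, 0.2137]
ee_rot: [-2.396, -2.032, 0.0]
force: [0.5, 0.5, 0.2]
width: 0.012
gripper_force: 0.0
```

```bash
python3 -m inch '0 -0.001 0 0 0; 0 -0.002 0 0 0; 0 -0.002 0 0 0' && python3 -m inch '0 -0.001 0 0 0; 0 -0.002 0 0 0; 0 -0.002 0 0 0' && python3 -m inch '0 -0.001 0 0 0; 0 -0.002 0 0 0; 0 -0.002 0 0 0'
```

```text
clock: 14.3
position: [0.5984, -0.2402, 0.2137]
ee_rot: [2.396, 2.032, 0.0]
force: [0.0, 0.3, 0.3]
width: 0.005
gripper_force: 0.0
clock: 14.6
position: [0.5975, -0.2399, 0.214]
ee_rot: [2.394, 2.031, 0.002]
force: [5.4, -1.3, -3.5]
width: 0.006
gripper_force: 2.6
clock: 14.9
position: [0.5957, -0.2398, 0.2141]
ee_rot: [2.393, 2.03, 0.002]
force: [6.1, -1.8, -3.9]
width: 0.006
gripper_force: 2.9
```

```bash
python3 -m inch '-0.0012 -0.0036 0 0.06 0; -0.0021 -0.0073 0 0.12 0; -0.0028 -0.0111 0 0.18 0; -0.0033 -0.0149 0 0.24 0; -0.0035 -0.0187 0 0.3 0' && python3 -m inch '-0.0012 -0.0036 0 0.06 0; -0.0021 -0.0073 0 0.12 0; -0.0028 -0.0111 0 0.18 0; -0.0033 -0.0149 0 0.24 0; -0.0035 -0.0187 0 0.3 0'
```

```text
clock: 15.4
position: [0.5769, -0.2404, 0.2143]
ee_rot: [2.671, 1.646, 0.004]
force: [7.2, -3.2, -4.9]
width: 0.007
gripper_force: 3.6
clock: 15.9
position: [0.5586, -0.2354, 0.2143]
ee_rot: [2.887, 1.228, 0.004]
force: [6.9, -2.7, -3.9]
width: 0.006
gripper_force: 3.5
```

```bash
python3 -m inch '-0.0012 -0.0036 0 0.06 0; -0.0021 -0.0073 0 0.12 0; -0.0028 -0.0111 0 0.18 0; -0.0033 -0.0149 0 0.24 0; -0.0035 -0.0187 0 0.3 0' && python3 -m inch '-0.0007 -0.0018 0 0.03 0; -0.0012 -0.0036 0 0.06 0; -0.0018 -0.0055 0 0.09 0; -0.0021 -0.0073 0 0.12 0; -0.0025 -0.0092 0 0.15 0'; python3 -c "
from h import *
print(arm.observe()['joints'].round(2))"
```

```text
clock: 16.4
position: [0.5427, -0.2255, 0.2145]
ee_rot: [3.038, 0.782, 0.005]
force: [7.8, -5.9, -4.5]
width: 0.001
gripper_force: 4.1
clock: 16.9
position: [0.536, -0.2191, 0.2146]
ee_rot: [3.087, 0.553, 0.006]
force: [6.8, -6.8, -3.9]
width: 0.005
gripper_force: 4.3
[-0.22  0.7   0.77  1.92 -0.68  0.79 -0.28]
```

```bash
python3 -m inch '-0.0006 -0.0018 0 0.03 0; -0.0012 -0.0036 0 0.06 0; -0.0018 -0.0055 0 0.09 0; -0.0018 -0.0055 0 0.09 0' && python3 -m inch '-0.0004 -0.0012 0 0.02 0; -0.0008 -0.0024 0 0.04 0; -0.0012 -0.0036 0 0.06 0; -0.0012 -0.0036 0 0.06 0'; python3 -c "
from h import *
s=arm.observe();M=R.from_rotvec(s['ee_rot']).as_matrix(); print(np.degrees(np.arctan2(M[1,1],M[0,1])), M.T@s['force'], (s['position'][:2]-[.5857,-.177]))"
```

```text
clock: 17.3
position: [0.5323, -0.2145, 0.2146]
ee_rot: [3.109, 0.414, 0.006]
force: [5.4, -5.5, -1.7]
width: 0.009
gripper_force: 3.5
clock: 17.7
position: [0.5302, -0.2116, 0.2146]
ee_rot: [3.12, 0.321, 0.006]
force: [6.6, -7.5, -3.3]
width: 0.005
gripper_force: 3.9
-78.25317816503329 [4.94104043 8.62273104 3.33461784] [-0.05545338 -0.03455828]
```

```bash
cat > f.py <<'E'
from h import *
s=arm.observe();M=R.from_rotvec(s['ee_rot']).as_matrix(); d=s['position'][:2]-[.5857,-.177]
print("ang",np.degrees(np.arctan2(M[1,1],M[0,1])).round(2),"toolF",(M.T@s['force']).round(1),"|Fxy|",np.hypot(*s['force'][:2]).round(1),"bearing",np.degrees(np.arctan2(-d[0],-d[1])).round(2))
E
python3 -m inch '-0.0004 -0.0012 0 0.02 0; -0.0008 -0.0024 0 0.04 0; -0.0008 -0.0024 0 0.04 0' >/dev/null; python3 f.py;  python3 -m inch '-0.0002 -0.0006 0 0.01 0; -0.0004 -0.0012 0 0.02 0; -0.0004 -0.0012 0 0.02 0'>/dev/null; python3 f.py
```

```text
ang -80.55 toolF [3.8 8.4 3.7] |Fxy| 9.2 bearing 60.2
ang -81.68 toolF [5.4 8.7 4.1] |Fxy| 10.3 bearing 61.18
```

```bash
echo 'import sys; sys.exit((M.T@s["force"])[1]>12.5)' >> f.py
python3 -m inch '-0.0002 -0.0006 0 0.01 0; -0.0002 -0.0006 0 0.01 0' >/dev/null; python3 f.py &&  python3 -m inch '-0.0002 -0.0006 0 0.01 0; -0.0002 -0.0006 0 0.01 0'>/dev/null && python3 f.py && python3 -m inch '-0.0002 -0.0006 0 0.01 0; -0.0002 -0.0006 0 0.01 0'>/dev/null && python3 f.py && python3 -m inch '-0.0002 -0.0006 0 0.01 0; -0.0002 -0.0006 0 0.01 0'>/dev/null && python3 f.py && python3 -m inch '-0.0002 -0.0006 0 0.01 0; -0.0002 -0.0006 0 0.01 0'>/dev/null && python3 f.py && python3 -m inch '-0.0002 -0.0006 0 0.01 0; -0.0002 -0.0006 0 0.01 0'>/dev/null && python3 f.py
```

```text
ang -82.26 toolF [5.9 8.5 4. ] |Fxy| 10.4 bearing 61.7False
```

```bash
sed -i 's/sys.exit(\(.*\))$/sys.exit(int(\1))/' f.py
python3 -m inch '-0.0002 -0.0006 0 0.01 0; -0.0002 -0.0006 0 0.01 0'>/dev/null && python3 f.py && python3 -m inch '-0.0002 -0.0006 0 0.01 0; -0.0002 -0.0006 0 0.01 0'>/dev/null && python3 f.py && python3 -m inch '-0.0002 -0.0006 0 0.01 0; -0.0002 -0.0006 0 0.01 0'>/dev/null && python3 f.py && python3 -m inch '-0.0002 -0.0006 0 0.01 0; -0.0002 -0.0006 0 0.01 0'>/dev/null && python3 f.py && python3 -m inch '-0.0002 -0.0006 0 0.01 0; -0.0002 -0.0006 0 0.01 0'>/dev/null && python3 f.py && python3 -m inch '-0.0002 -0.0006 0 0.01 0; -0.0002 -0.0006 0 0.01 0'>/dev/null && python3 f.py
```

```text
ang -82.84 toolF [5.1 9.3 3.8] |Fxy| 10.6 bearing 62.25
ang -83.41 toolF [5.  8.5 4.1] |Fxy| 9.9 bearing 62.75
ang -83.98 toolF [4.2 9.3 4.3] |Fxy| 10.2 bearing 63.34
ang -84.56 toolF [4.5 9.6 4.1] |Fxy| 10.6 bearing 63.86
ang -85.13 toolF [4.5 9.5 4.2] |Fxy| 10.6 bearing 64.39
ang -85.71 toolF [4.8 8.8 3.6] |Fxy| 10.1 bearing 64.95
```

```bash
python3 -m inch '-0.0002 -0.0006 0 0.01 0; -0.0002 -0.0006 0 0.01 0'>/dev/null && python3 f.py && python3 -m inch '-0.0002 -0.0006 0 0.01 0; -0.0002 -0.0006 0 0.01 0'>/dev/null && python3 f.py && python3 -m inch '-0.0002 -0.0006 0 0.01 0; -0.0002 -0.0006 0 0.01 0'>/dev/null && python3 f.py && python3 -m inch '-0.0002 -0.0006 0 0.01 0; -0.0002 -0.0006 0 0.01 0'>/dev/null && python3 f.py && python3 -m inch '-0.0002 -0.0006 0 0.01 0; -0.0002 -0.0006 0 0.01 0'>/dev/null && python3 f.py && python3 -m inch '-0.0002 -0.0006 0 0.01 0; -0.0002 -0.0006 0 0.01 0'>/dev/null && python3 f.py && python3 -m inch '-0.0002 -0.0006 0 0.01 0; -0.0002 -0.0006 0 0.01 0'>/dev/null && python3 f.py && python3 -m inch '-0.0002 -0.0006 0 0.01 0; -0.0002 -0.0006 0 0.01 0'>/dev/null && python3 f.py && python3 -m inch '-0.0002 -0.0006 0 0.01 0; -0.0002 -0.0006 0 0.01 0'>/dev/null && python3 f.py && python3 -m inch '-0.0002 -0.0006 0 0.01 0; -0.0002 -0.0006 0 0.01 0'>/dev/null && python3 f.py
```

```text
ang -86.28 toolF [ 4.8 10.2  4.5] |Fxy| 11.3 bearing 65.49
ang -86.86 toolF [ 4.6 10.   2.5] |Fxy| 11.0 bearing 66.02
ang -87.44 toolF [5.  8.9 3.3] |Fxy| 10.3 bearing 66.55
ang -88.0 toolF [4.1 8.7 3.5] |Fxy| 9.7 bearing 67.11
ang -88.58 toolF [4.5 9.9 3.9] |Fxy| 10.9 bearing 67.65
ang -89.16 toolF [5.6 9.3 4. ] |Fxy| 10.9 bearing 68.18
ang -89.73 toolF [4.5 9.7 3.1] |Fxy| 10.7 bearing 68.71
ang -90.31 toolF [5.4 9.4 4. ] |Fxy| 10.9 bearing 69.26
ang -90.88 toolF [5.4 9.9 3.7] |Fxy| 11.3 bearing 69.82
ang -91.45 toolF [4.8 9.6 4.4] |Fxy| 10.7 bearing 70.36
```

```bash
python3 -m inch '-0.0002 -0.0006 0 0.01 0; -0.0002 -0.0006 0 0.01 0'>/dev/null && python3 f.py && python3 -m inch '-0.0002 -0.0006 0 0.01 0; -0.0002 -0.0006 0 0.01 0'>/dev/null && python3 f.py && python3 -m inch '-0.0002 -0.0006 0 0.01 0; -0.0002 -0.0006 0 0.01 0'>/dev/null && python3 f.py && python3 -m inch '-0.0002 -0.0006 0 0.01 0; -0.0002 -0.0006 0 0.01 0'>/dev/null && python3 f.py && python3 -m inch '-0.0002 -0.0006 0 0.01 0; -0.0002 -0.0006 0 0.01 0'>/dev/null && python3 f.py && python3 -m inch '-0.0002 -0.0006 0 0.01 0; -0.0002 -0.0006 0 0.01 0'>/dev/null && python3 f.py && python3 -m inch '-0.0002 -0.0006 0 0.01 0; -0.0002 -0.0006 0 0.01 0'>/dev/null && python3 f.py && python3 -m inch '-0.0002 -0.0006 0 0.01 0; -0.0002 -0.0006 0 0.01 0'>/dev/null && python3 f.py && python3 -m inch '-0.0002 -0.0006 0 0.01 0; -0.0002 -0.0006 0 0.01 0'>/dev/null && python3 f.py && python3 -m inch '-0.0002 -0.0006 0 0.01 0; -0.0002 -0.0006 0 0.01 0'>/dev/null && python3 f.py
```

```text
ang -92.03 toolF [6.  9.9 3.7] |Fxy| 11.6 bearing 70.89
ang -92.61 toolF [5.4 8.9 3.4] |Fxy| 10.4 bearing 71.42
ang -93.18 toolF [ 5.2 10.   4.5] |Fxy| 11.3 bearing 71.97
ang -93.75 toolF [5.5 9.7 3.3] |Fxy| 11.1 bearing 72.53
ang -94.33 toolF [ 5.3 10.   3.3] |Fxy| 11.3 bearing 72.99
ang -94.92 toolF [ 6.3 12.8  5.2] |Fxy| 14.3 bearing 73.18
```

```bash
python3 -m inch '0 -0.0003 0 0 0; 0 -0.0003 0 0 0; 0 -0.0003 0 0 0'>/dev/null; python3 f.py
```

```text
ang -94.92 toolF [ 5.8 13.3  6.6] |Fxy| 14.6 bearing 73.24
```

```bash
python3 -m inch '0 -0.0004 0 0 0; 0 -0.0004 0 0 0; 0 -0.0004 0 0 0'>/dev/null; python3 f.py
```

```text
ang -94.93 toolF [ 4.7 14.4  5.5] |Fxy| 15.2 bearing 73.34
```

```bash
python3 -m inch '0 -0.0004 0 0 0; 0 -0.0004 0 0 0; 0 -0.0004 0 0 0'>/dev/null; python3 f.py; python3 -m inch '0 0.004 0 0 0; 0 0.012 0 0 0; 0 0.02 0 0 0; 0 0.02 0 0 0' >/dev/null; python3 -m inch '0 0 -0.05 0 0; 0 0 -0.1 0 0; 0 0 -0.13 0 0; 0 0 -0.13 0 0;0 0 -0.13 0 0' && python3 -m inch '-0.05 0.04 0 0 0; -0.1 0.04 0 0 0; -0.1 0.04 0 0 0;-0.1 0.04 0 0 0'; python3 look.py w8 tray:0.025:0.053
python3 - <<'E'
from h import *
im=arm.get_image("top"); save("top2",cv2.resize(im[150:290,250:450],None,fx=3.5,fy=3.5,interpolation=cv2.INTER_CUBIC))
E
```

```text
ang -94.95 toolF [ 6.1 15.   7.8] |Fxy| 16.2 bearing 73.46
clock: 24.7
position: [0.5204, -0.2114, 0.344]
ee_rot: [-3.138, 0.13, -0.002]
force: [0.4, 1.1, -0.8]
width: 0.003
gripper_force: 0.0
clock: 25.1
position: [0.4151, -0.243, 0.3428]
ee_rot: [-3.136, 0.135, 0.003]
force: [0.9, 0.2, 0.4]
width: 0.005
gripper_force: 0.0
pos [ 0.4151 -0.243   0.3428] tooly ang -94.94 tilt [-0.0017  0.0027 -1.    ] F [0.9 0.2 0.4]
place tray [ 9. 62.] 0.67 [ 0.5841 -0.0771  0.025 ]
place tray [216. 155.] 0.56 [ 0.4307 -0.1113  0.025 ]
sil tray [220. 149.] 0.62 ctr [ 0.4317 -0.1149] size [0.0661 0.0965] long ang 67.7
sil tray [30. 56.] 0.6 ctr [ 0.5645 -0.0899] size [0.0359 0.0904] long ang 87.93
```

View pics/top2.png

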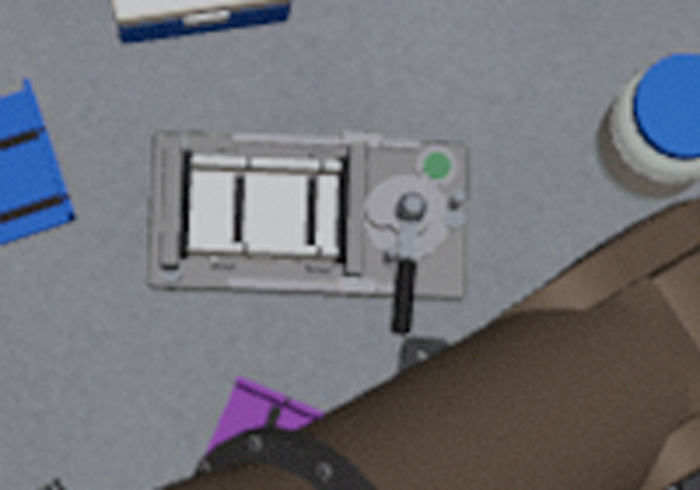

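The last view shows the tray clamped between both rubber faces (210,190 to 345,250). The lever lies across along -x at (330,400) with its arm against the closed pin, and the robot is clear of everything. I felt the stop as a stall at about 95°, with the force rising to about 16 N.

```bash
python3 -c "
from cell import arm
print(arm.sign_off())"
```

```text
the job is handed in; nothing more can be done
None
```

I laid the long white tray on the small grey caster's bed and released it, pushed the cam lever to its end stop (peak push about 16 N), and handed the job in; I did not read the gasket squeeze directly.

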